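Transfer a row of sample jars to the carrier rack in the same order

TASK

Move the four sample jars from the steel rack into the blue rack, one to a pocket, standing upright, in the same order: the jar nearest the steel rack's black end tab goes into the pocket nearest the blue rack's black end tab, the next beside it, and so on. Do not tip a jar over, and leave the white cup and the product bag where they are.

Things in the scene. Friction and masses are not known exactly. Their poses are not given: they have to be found in the camera images.
- jar_red: Upright white sample jar with a red screw lid and a grey band round its body; loose, about 120 g, body 39 mm and lid 40 mm across, 72 mm high in all, the lid being the top 18 mm. Origin: centre of its underside; z points up out of the lid. Starts standing in a pocket of steel_rack.
- jar_yellow: Upright white sample jar with a yellow screw lid and a grey band round its body; loose, about 120 g, body 39 mm and lid 40 mm across, 72 mm high in all, the lid being the top 18 mm. Origin: centre of its underside; z points up out of the lid. Starts standing in a pocket of steel_rack.
- jar_green: Upright white sample jar with a green screw lid and a grey band round its body; loose, about 120 g, body 39 mm and lid 40 mm across, 72 mm high in all, the lid being the top 18 mm. Origin: centre of its underside; z points up out of the lid. Starts standing in a pocket of steel_rack.
- jar_white: Upright white sample jar with a white screw lid and a grey band round its body; loose, about 120 g, body 39 mm and lid 40 mm across, 72 mm high in all, the lid being the top 18 mm. Origin: centre of its underside; z points up out of the lid. Starts standing in a pocket of steel_rack.
- steel_rack: Fixed stainless steel rack the jars start in. 70 x 290 mm; four pockets, 60 x 60 mm inside, in a row along its y axis, centres at y = +105, +35, -35, -105 mm, x = 0; pocket floors 6 mm, walls 18 mm above the table. A black tab 60 mm wide stands out 30 mm at its +y end only. Origin: centre of its underside, z up. A low lip 19 mm wide on its -x side carries the tags.
- blue_rack: Fixed blue plastic rack, empty at the start. 70 x 290 mm; four pockets, 60 x 60 mm inside, in a row along its y axis, centres at y = +105, +35, -35, -105 mm, x = 0; pocket floors 6 mm, walls 18 mm above the table. A black tab 60 mm wide stands out 30 mm at its +y end only. Origin: centre of its underside, z up.
- tag_red: Small flat red tag, 14 x 36 x 4 mm, fixed on the lip of steel_rack beside the pocket in which the jar with the red lid starts (45 mm from that pocket's centre, toward the rack's -x). It stays there and so shows the starting order. Origin: centre of its underside.
- tag_yellow: Small flat yellow tag, 14 x 36 x 4 mm, fixed on the lip of steel_rack beside the pocket in which the jar with the yellow lid starts (45 mm from that pocket's centre, toward the rack's -x). It stays there and so shows the starting order. Origin: centre of its underside.
- tag_green: Small flat green tag, 14 x 36 x 4 mm, fixed on the lip of steel_rack beside the pocket in which the jar with the green lid starts (45 mm from that pocket's centre, toward the rack's -x). It stays there and so shows the starting order. Origin: centre of its underside.
- tag_white: Small flat white tag, 14 x 36 x 4 mm, fixed on the lip of steel_rack beside the pocket in which the jar with the white lid starts (45 mm from that pocket's centre, toward the rack's -x). It stays there and so shows the starting order. Origin: centre of its underside.
- sample_cup: Bystander: wide lidded white plastic cup without a coloured lid, 62 mm across and 42 mm high, loose, standing left of the racks. Origin: centre of its underside.
- product_bag: Bystander: tied bag of shredded product, 84 x 142 x 42 mm, loose, lying right of the racks. Origin: on its underside, near the middle.
Things that resemble listed ones, but are neither listed nor needed, are in the scene too. What is shaped like the jar_yellow but orange is not meant.

How it is judged:
By the outcome, as a careful person would: the job done as asked, in the order asked, and still so for the second after the job is handed in, with the robot touching nothing.
It also fails if it takes over 96 s, if anything falls off the work surface, if the arm or the gripper's body presses on something with over 40 N, if the wrist force passes 120 N, or if a joint passes its speed limit or range.

ROBOT

A 6-joint arm with a two-finger parallel gripper is mounted at the origin on a cart in front of the work surface, level with it; the furniture and walls round the work are solid. World frame = base frame: x ahead of the robot, y to its left, z up, the work surface at z = 0. Lengths are in m, angles in rad, forces in N, time in s.
With the tool pointing down it reaches from about 0.3 to 0.775 m from the base axis. Payload 14.6 kg.
Tool frame: the origin (TCP) lies at the very end of the fingers, on their centre line; the grasp point (between the pads) lies ctrl.tcp_to_grasp behind it (ctrl.tcp_to_grasp is the distance from the TCP to the grasp point, in m); y points along the fingers, z is the direction in which the jaws open and shut, and the axes are right-handed (so a half turn about y gives the same grasp; the last joint's range is limited). The gripper opens to 85 mm and grips with 20 to 120 N. Pads are 22 mm wide; open, the fingers measure 114 mm over their backs; the gripper's body (76 mm by 85 mm) begins 54 mm behind the grasp point. The pads swing forward as they close: fully open they stand 13 mm farther back than shut.
Start: joints at [1.076, 0.3, 1.521, -0, 1.321, -0.067], TCP at [0.228, 0.5, 0.231] pointing down, gripper open.
Joint ranges: [-3.03, 3.03], [-0.79, 2.21], [0.23, 2.52], [-1.04, 4.18], [0, 3.07], [-2.55, 2.55]. Speed limits (rad/s): [2.22, 2.22, 2.57, 3.14, 3.14, 3.14].

INTERFACE

Orientations are given as a 3x3 rotation matrix whose columns are the frame's x, y, z axes.
In Python, from cell import ctrl gives the robot as it stands.
- The arm moves only by the shell command python3 -m jog 'ROWS'. ROWS is JSON, one flat list of numbers, 7 for each row, row after row: the shift along the tool's x, y, z in units of 40 mm (1.0 is 40 mm), then the turn, a rotation vector about the tool's x, y, z in rad, then the finger opening in mm, from 0 to 85.4. A call has 1 to 12 rows; each row is the pose to reach, as a shift and turn from the pose commanded when the call began, along the tool's axes at that moment; what a row does not reach only later rows make up. A row lasts 1/12 s, in which the tool goes at most 41.7 mm and 7.16 degrees, less where a joint would pass 70% of its speed; a pose out of reach is approached as far as the arm can. A call with a gripper value outside its range is refused whole. The fingers move at their own pace and stop on an object; the grip force is fixed at half the most. Time passes only in rows, so rows that repeat a pose let the fingers close. It gives the time, the measured TCP pose, the force and the opening at its end, in the units of the state.
- ctrl.sense(): the state, without advancing time (a new reading comes with each control period).
- ctrl.camera(name): name is "side" or "top"; returns the picture (384x512x3 uint8, red, green, blue); there is no depth.
- ctrl.camera_params(name): a dict with "mtx" (3x3 intrinsics, pixels), "R" (3x3) and "t" (3): a world point X has camera coordinates R X + t. Camera axes: x right, y down, z forward; pixel columns grow to the right and rows downward; lengths in m; the calibration is good to about 2 mm. A picture is of the moment at which its call begins. camera_params takes no time and is no camera call.
- ctrl.sign_off(): hands the job in, once; it reports no verdict.
The state is a dict: "clock": time; "joint_pos": joint angles; "joint_vel": joint speeds; "joint_efforts": joint torques, N m; "ee_pos": TCP position; "ee_rot": TCP orientation; "contact_force": force on the tool from outside, world axes, zero at the start; "moment": the same for the moment, N m; "grip_width": finger opening in m.
Only numpy, scipy, OpenCV 4.12 (cv2) and the standard library are available. Lean on these libraries where they do the work, as an engineer would, in place of code of your own. Each camera call takes 0.05 s, during which the arm holds its last target. There are 200 camera calls.

## Working session

There is one attempt and no reset: what is moved stays moved. The work goes in short steps, Python scripts to look and compute and a shell command to move; the robot and the scene stay as the last step left them, time stands still between calls to the robot, and variables do not carry over. Pictures are saved under pics/ and viewed, about 12 in all and at most 16, crops included, and the job is handed in when it is done.

```bash
ls; mkdir -p pics; python3 - <<'E'
from cell import ctrl
import cv2,numpy as np
np.set_printoptions(precision=4,suppress=True)
for n in("top","side"):
    cv2.imwrite(f"pics/{n}0.png",cv2.cvtColor(ctrl.camera(n),cv2.COLOR_RGB2BGR))
    p=ctrl.camera_params(n);print(n,p["mtx"],p["R"],p["t"])
s=ctrl.sense();print(s["clock"],s["ee_pos"],s["ee_rot"],s["grip_width"],ctrl.tcp_to_grasp)
E
```

```text
pics
top [[441.6537   0.     255.1635]
 [  0.     441.6537 185.7669]
 [  0.       0.       1.    ]] [[-0.0621 -0.9981 -0.0007]
 [-0.9745  0.0607 -0.216 ]
 [ 0.2156 -0.0128 -0.9764]] [-0.1243  0.5132  1.1591]
side [[348.8658   0.     251.8294]
 [  0.     348.8658 191.0815]
 [  0.       0.       1.    ]] [[ 0.972  -0.2348 -0.0084]
 [-0.1458 -0.575  -0.805 ]
 [ 0.1842  0.7837 -0.5932]] [-0.5147  0.0224  1.259 ]
0.1 [0.2281 0.5002 0.2308] [[ 0.9099 -0.0005  0.4148]
 [-0.4148 -0.0009  0.9099]
 [-0.     -1.     -0.001 ]] 0.08543595336639134 0.0187
```

View pics/top0.png

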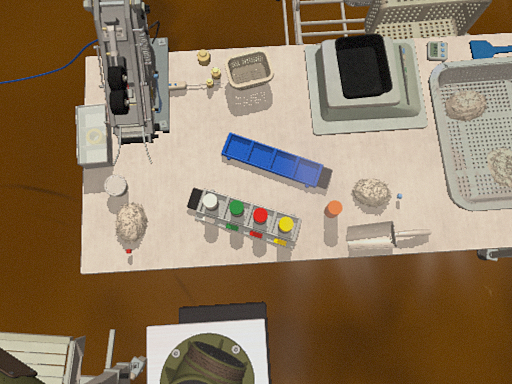

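View pics/side0.png

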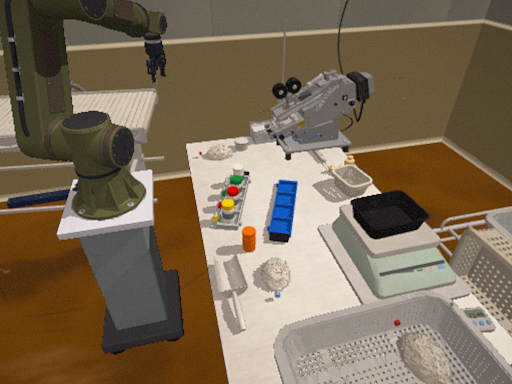

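The candidates in the top view are white lid (210,201), green (237,208), red (260,215) and yellow (285,225) in the steel rack, whose tab is at (193,200). The orange jar at (333,208) and the cup at (116,186) are not wanted. The blue rack's tab is at (324,178), so its order runs the opposite way. Next I'll measure and make a close crop.

```bash
cat > h.py <<'E'
import cv2,numpy as np
from cell import ctrl
np.set_printoptions(precision=4,suppress=True)
def ray(n,uv,z):
    p=ctrl.camera_params(n);R,t=np.array(p["R"]),np.array(p["t"])
    c=-R.T@t;d=R.T@np.linalg.inv(p["mtx"])@np.array([uv[0],uv[1],1.]);return c+d*(z-c[2])/d[2]
def proj(n,X):
    p=ctrl.camera_params(n);q=p["mtx"]@(np.array(p["R"])@X+p["t"]);return q[:2]/q[2]
HS={"red":[(0,150,110,6,255,255),(174,150,110,180,255,255)],"yellow":[(22,150,130,34,255,255)],"green":[(45,120,50,85,255,255)],"blue":[(100,130,50,130,255,255)]}
def blobs(im,c,amin=15):
    h=cv2.cvtColor(im,cv2.COLOR_RGB2HSV);m=sum(cv2.inRange(h,r[:3],r[3:]) for r in HS[c])
    k=cv2.findContours(m.astype(np.uint8),cv2.RETR_EXTERNAL,cv2.CHAIN_APPROX_NONE)[0]
    return sorted([x for x in k if cv2.contourArea(x)>=amin],key=cv2.contourArea,reverse=True)
def crop(im,x0,y0,x1,y1,s,name):
    cv2.imwrite("pics/"+name,cv2.cvtColor(cv2.resize(im[y0:y1,x0:x1],None,fx=s,fy=s,interpolation=cv2.INTER_CUBIC),cv2.COLOR_RGB2BGR))
E
python3 - <<'E'
from h import *
for n in("top","side"):
    im=ctrl.camera(n)
    p=ctrl.camera_params(n);print(n,"cam",-np.array(p["R"]).T@p["t"])
    for c in("red","yellow","green"):
        for k in blobs(im,c)[:3]:
            (u,v),r=cv2.minEnclosingCircle(k);m=cv2.moments(k);uv=(m["m10"]/m["m00"],m["m01"]/m["m00"])
            print(c,cv2.contourArea(k),np.array(uv),r,"z78",ray(n,uv,.078),"z10",ray(n,uv,.010))
    k=blobs(im,"blue",300)[0];b=cv2.approxPolyDP(cv2.convexHull(k),4,True)[:,0]
    for q in b: print("blue",q,ray(n,q,.018))
    if n=="top": crop(im,180,125,345,255,4.7,"crop1.png")
E
```

```text
top cam [ 0.2425 -0.1405  1.2425]
red 148.0 [259.902  214.7534] 7.400045871734619 z78 [ 0.42   -0.1634  0.078 ] z10 [ 0.4304 -0.1647  0.01  ]
red 40.0 [255.6125 233.9875] 6.265082359313965 z78 [ 0.3696 -0.1488  0.078 ] z10 [ 0.377  -0.1493  0.01  ]
yellow 147.5 [285.5311 223.7062] 7.424387454986572 z78 [ 0.3919 -0.2296  0.078 ] z10 [ 0.4006 -0.2348  0.01  ]
yellow 39.0 [279.5513 241.4231] 6.041623115539551 z78 [ 0.3462 -0.2103  0.078 ] z10 [ 0.3523 -0.2144  0.01  ]
green 134.5 [235.9603 206.9715] 7.1755266189575195 z78 [ 0.4449 -0.1009  0.078 ] z10 [ 0.4568 -0.0985  0.01  ]
green 33.0 [231.5758 226.7727] 5.590270042419434 z78 [ 0.3926 -0.0865  0.078 ] z10 [ 0.4014 -0.0833  0.01  ]
blue [229 133] [ 0.675  -0.0901  0.018 ]
blue [299 157] [ 0.5898 -0.2878  0.018 ]
blue [300 180] [ 0.5218 -0.2849  0.018 ]
blue [228 159] [ 0.5965 -0.0833  0.018 ]
blue [222 151] [ 0.6216 -0.0672  0.018 ]
side cam [ 0.2716 -1.0947  0.7605]
red 83.5 [232.4092 190.7465] 5.876588821411133 z78 [ 0.4218 -0.1753  0.078 ] z10 [ 0.4367 -0.0837  0.01  ]
red 17.5 [396.7619 322.381 ] 2.720024824142456 z78 [ 0.676  -0.7383  0.078 ] z10 [ 0.7163 -0.7028  0.01  ]
yellow 98.0 [227.4898 204.0918] 6.265082359313965 z78 [ 0.3932 -0.2411  0.078 ] z10 [ 0.4053 -0.156   0.01  ]
yellow 19.0 [215.4474 217.8947] 3.9052248001098633 z78 [ 0.3463 -0.2975  0.078 ] z10 [ 0.3538 -0.2181  0.01  ]
green 69.5 [235.952  179.3693] 5.590270042419434 z78 [ 0.4464 -0.113   0.078 ] z10 [ 0.4638 -0.0152  0.01  ]
blue [279 180] [ 0.6173 -0.0706  0.018 ]
blue [296 182] [ 0.6745 -0.0987  0.018 ]
blue [290 236] [ 0.5608 -0.3668  0.018 ]
blue [269 234] [ 0.5011 -0.3427  0.018 ]
blue [267 227] [ 0.5037 -0.3106  0.018 ]
```

View pics/crop1.png

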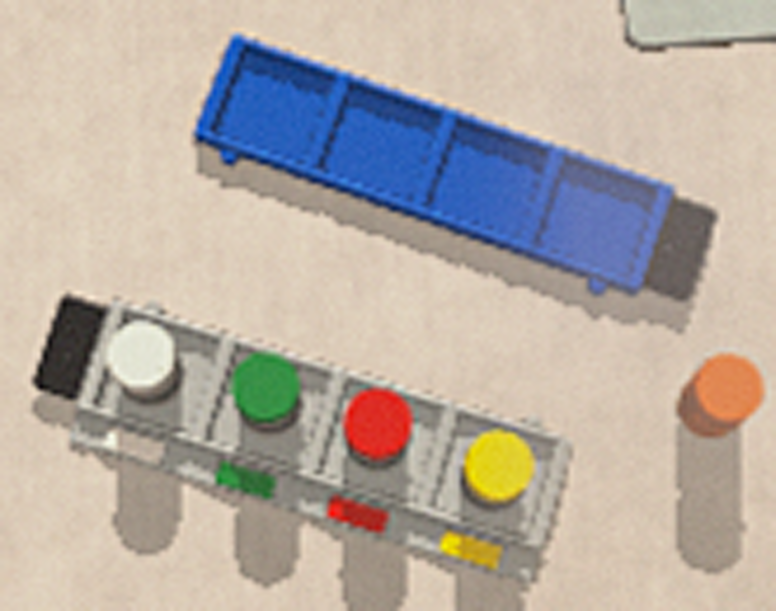

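The crop confirms the order from the tab: white (crop 142,356), green, red, yellow, with a matching tag beside each. The blue rack's rim corners are at crop (237,38), (672,186), (638,290) and (198,135). I'll compute the poses and the first moves.

```bash
python3 - <<'E'
from h import *
f=lambda u,v:(180+(u+.5)/4.7-.5,125+(v+.5)/4.7-.5)
print("white",ray("top",f(142,356),.078))
C=[ray("top",f(*q),.018)[:2] for q in((237,38),(672,186),(638,290),(198,135))]
print(C,[np.linalg.norm(C[i]-C[(i+1)%4]) for i in range(4)])
c=np.mean(C,0);y=(C[1]+C[2]-C[0]-C[3]);y/=np.linalg.norm(y);print("c",c,"y",y,np.degrees(np.arctan2(y[1],y[0])))
for d in(.105,.035,-.035,-.105): print("blue pocket",c+d*y)
y=np.array([.3507,.9364]);x=np.array([.9364,-.3507])
S=[ray("top",f(*q),.018)[:2] for q in((118,300),(570,437),(535,556),(80,410))]
print("steel corners",S)
# pixel dividers check for blue: far ends / near ends
E
```

```text
white [ 0.4673 -0.0318  0.078 ]
[array([ 0.6757, -0.0931]), array([ 0.5642, -0.3535]), array([ 0.5007, -0.3269]), array([ 0.6146, -0.0661])] [np.float64(0.28329980648082786), np.float64(0.06886875335722854), np.float64(0.2845751289724583), np.float64(0.06682702667662063)]
c [ 0.5888 -0.2099] y [-0.397  -0.9178] -113.39169275120928
blue pocket [ 0.5471 -0.3063]
blue pocket [ 0.5749 -0.242 ]
blue pocket [ 0.6027 -0.1778]
blue pocket [ 0.6305 -0.1135]
steel corners [array([ 0.5141, -0.0132]), array([ 0.4141, -0.2783]), array([ 0.3451, -0.2519]), array([0.4484, 0.012 ])]
```

```bash
cat > d.py <<'E'
# shift (units of 40 mm, tool axes) and turn (rad) from the present pose to x y z with the tool down and jaws at yaw (deg)
import sys
from h import *
from scipy.spatial.transform import Rotation as Ro
s=ctrl.sense();R=np.array(s["ee_rot"]);p=np.array(s["ee_pos"])
yaw=np.radians(float(sys.argv[1]));z=np.array([np.cos(yaw),np.sin(yaw),0]);y=np.array([0,0,-1.]);D=np.c_[np.cross(y,z),y,z]
print("t %.2f"%s["clock"],"pos",p,"grip %.4f"%s["grip_width"],"F",np.array(s["contact_force"]),"q",np.array(s["joint_pos"]))
print("turn",Ro.from_matrix(R.T@D).as_rotvec())
for a in sys.argv[2:]:
    X=np.array([float(v) for v in a.split(",")]);print(a,"->",np.round(R.T@(X-p)/.04,3))
E
python3 -m jog '[10.98,2.5,-9.61,0,1.5,0,85, 10.98,2.5,-9.61,0,1.5,0,85, 10.98,2.5,-9.61,0,1.5,0,85, 10.98,2.5,-9.61,0,1.5,0,85, 10.98,2.5,-9.61,0,1.5,0,85, 10.98,2.5,-9.61,0,1.5,0,85, 10.98,2.5,-9.61,0,1.5,0,85, 10.98,2.5,-9.61,0,1.5,0,85, 10.98,2.5,-9.61,0,1.5,0,85, 10.98,2.5,-9.61,0,1.5,0,85, 10.98,2.5,-9.61,0,1.5,0,85, 10.98,2.5,-9.61,0,1.5,0,85]'
python3 d.py -20.5 0.468,-0.032,0.13
```

```text
clock: 1.2
ee_pos: [0.4313, 0.0492, 0.1467]
ee_rot: [[-0.355, 0.0, 0.935], [-0.935, 0.0, -0.355], [-0.0, -1.0, 0.0]]
contact_force: [0.8, 0.5, -0.6]
grip_width: 0.0848
t 1.20 pos [0.4313 0.0492 0.1467] grip 0.0848 F [ 0.8464  0.5008 -0.5817] q [0.0291 0.1393 1.9298 0.     1.072  0.3924]
turn [-0.0004 -0.0055 -0.0002]
0.468,-0.032,0.13 -> [1.571 0.417 1.579]
```

```bash
python3 -m jog '[1.57,0.4,1.58,0,0,0,85, 1.57,0.4,1.58,0,0,0,85, 1.57,0.4,1.58,0,0,0,85, 1.57,0.4,1.58,0,0,0,85]'
python3 d.py -20.5 0.468,-0.032,0.033
python3 - <<'E'
from h import *
im=ctrl.camera("side");crop(im,190,110,320,250,4,"s1.png")
E
```

```text
clock: 1.53
ee_pos: [0.4684, -0.0317, 0.1301]
ee_rot: [[-0.353, -0.001, 0.936], [-0.936, 0.0, -0.353], [0.0, -1.0, -0.001]]
contact_force: [-0.3, 0.9, -0.6]
grip_width: 0.0848
t 1.53 pos [ 0.4684 -0.0317  0.1301] grip 0.0848 F [-0.3059  0.8754 -0.5669] q [-0.1455  0.2398  1.8524 -0.0001  1.0506  0.215 ]
turn [ 0.0013 -0.0027  0.0004]
0.468,-0.032,0.033 -> [ 0.011  2.427 -0.004]
```

View pics/s1.png

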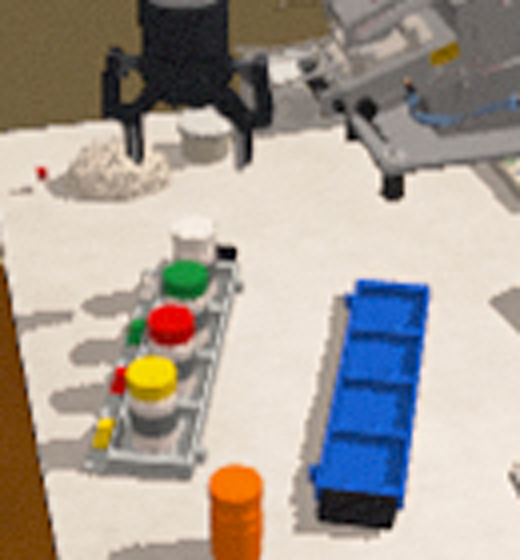

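The open gripper straddles the white jar (crop 193,240), with the jaws across the rack. I'll descend and grip.

```bash
python3 -m jog '[0,0.8,0,0,0,0,85, 0,1.6,0,0,0,0,85, 0,2.2,0,0,0,0,85, 0,2.42,0,0,0,0,85, 0,2.42,0,0,0,0,30, 0,2.42,0,0,0,0,30, 0,2.42,0,0,0,0,30, 0,2.42,0,0,0,0,30, 0,2.42,0,0,0,0,30, 0,2.42,0,0,0,0,30, 0,2.42,0,0,0,0,30, 0,2.42,0,0,0,0,30]'
python3 d.py -23.4 0.547,-0.306,0.033
```

```text
clock: 2.58
ee_pos: [0.4692, -0.0297, 0.0357]
ee_rot: [[-0.35, 0.003, 0.937], [-0.937, -0.0, -0.35], [-0.001, -1.0, 0.003]]
contact_force: [-1.2, 1.5, 7.9]
grip_width: 0.0387
t 2.58 pos [ 0.4692 -0.0297  0.0357] grip 0.0387 F [-1.2027  1.4995  7.8886] q [-0.1412  0.3989  1.9109  0.0002  0.829   0.2157]
turn [-0.0027  0.0514 -0.0009]
0.547,-0.306,0.033 -> [5.793 0.074 4.237]
```

```bash
python3 -m jog '[0,-0.6,0,0,0,0,30, 0,-1.4,0,0,0,0,30, 0,-2.4,0,0,0,0,30, 0.7,-2.4,0.5,0,0,0,30, 1.4,-2.4,1.0,0,0.02,0,30, 2.1,-2.4,1.5,0,0.03,0,30, 2.8,-2.4,2.1,0,0.04,0,30, 3.5,-2.4,2.6,0,0.05,0,30, 4.2,-2.4,3.1,0,0.05,0,30, 4.9,-2.4,3.6,0,0.05,0,30, 5.5,-2.4,4.1,0,0.05,0,30, 5.79,-2.4,4.24,0,0.05,0,30]'
python3 -m jog '[0,0,0,0,0,0,30, 0,0,0,0,0,0,30]'
python3 d.py -23.4 0.547,-0.306,0.038
python3 - <<'E'
from h import *
for n in("top","side"):
    im=ctrl.camera(n)
    a,b,s=(240,110,360,235) if n=="top" else (220,140,340,265),0,4
    globals()[n]=cv2.resize(im[a[1]:a[3],a[0]:a[2]],(390,406),interpolation=cv2.INTER_CUBIC)
crop(np.hstack([top,side]),0,0,780,406,1,"p1.png")
E
```

```text
clock: 3.58
ee_pos: [0.5467, -0.3093, 0.1308]
ee_rot: [[-0.398, 0.001, 0.918], [-0.918, -0.001, -0.398], [0.001, -1.0, 0.002]]
contact_force: [-0.3, 0.0, -1.3]
grip_width: 0.0386
clock: 3.75
ee_pos: [0.5459, -0.3058, 0.1302]
ee_rot: [[-0.397, -0.0, 0.918], [-0.918, 0.0, -0.397], [-0.0, -1.0, -0.0]]
contact_force: [0.2, 0.0, -1.6]
grip_width: 0.0385
t 3.75 pos [ 0.5459 -0.3058  0.1302] grip 0.0385 F [ 0.2207  0.0487 -1.588 ] q [-0.5693  0.5595  1.3956  0.0001  1.1867 -0.1615]
turn [ 0.0002  0.0006 -0.0002]
0.547,-0.306,0.038 -> [-0.007  2.305  0.028]
```

View pics/p1.png

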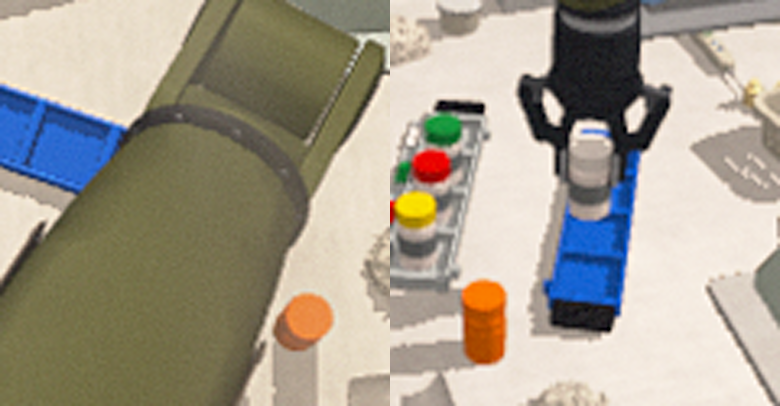

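The side view shows the white jar held upright. It hangs 92 mm above its seat over the tab-end pocket, so in this view it appears farther along the rack than it is. I'll lower it.

```bash
python3 -m jog '[0,0.7,0.02,0,0,0,30, 0,1.4,0.02,0,0,0,30, 0,1.9,0.02,0,0,0,30, 0,2.15,0.02,0,0,0,30, 0,2.25,0.02,0,0,0,30, 0,2.25,0.02,0,0,0,30, 0,2.25,0.02,0,0,0,30]'
python3 - <<'E'
from h import *
crop(ctrl.camera("side"),220,160,320,250,6,"p2.png")
E
python3 d.py -23.4 0.547,-0.306,0.037
```

```text
clock: 4.43
ee_pos: [0.5475, -0.3063, 0.0415]
ee_rot: [[-0.395, 0.001, 0.918], [-0.918, -0.001, -0.395], [0.0, -1.0, 0.002]]
contact_force: [0.6, -0.2, -0.5]
grip_width: 0.0384
t 4.48 pos [ 0.5476 -0.3064  0.0417] grip 0.0384 F [-0.0187 -0.6268 -1.1325] q [-0.5685  0.6723  1.4426  0.      1.0245 -0.1618]
turn [-0.0023  0.0016  0.0004]
0.547,-0.306,0.037 -> [-0.004  0.117 -0.019]
```

View pics/p2.png

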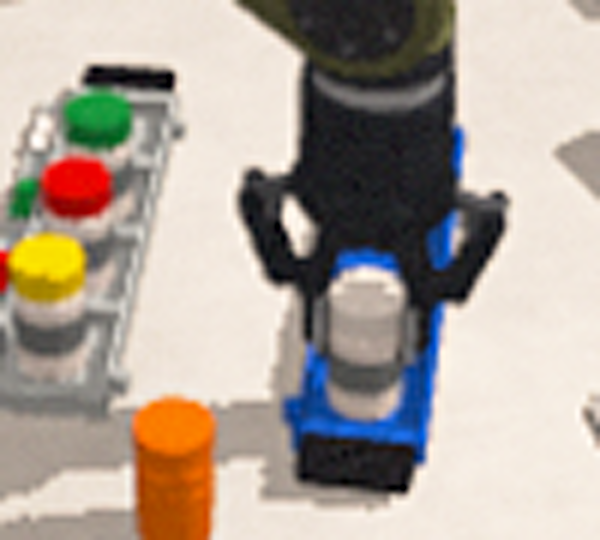

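The jar is inside the end pocket, centred at crop (365,400). I'll seat it, release, and lift off.

```bash
python3 -m jog '[0,0.08,0,0,0,0,30, 0,0.14,0,0,0,0,30, 0,0.14,0,0,0,0,30, 0,0.14,0,0,0,0,45, 0,0.14,0,0,0,0,60, 0,0.14,0,0,0,0,75, 0,0.14,0,0,0,0,85, 0,0.14,0,0,0,0,85, 0,-0.4,0,0,0,0,85, 0,-1.3,0,0,0,0,85, 0,-2.3,0,0,0,0,85, 0,-2.3,0,0,0,0,85]'
python3 d.py -20.5 0.446,-0.101,0.13
```

```text
clock: 5.48
ee_pos: [0.5493, -0.3078, 0.1402]
ee_rot: [[-0.396, 0.009, 0.918], [-0.918, -0.006, -0.396], [0.002, -1.0, 0.011]]
contact_force: [0.8, -1.2, 1.1]
grip_width: 0.0849
t 5.48 pos [ 0.5493 -0.3078  0.1402] grip 0.0849 F [ 0.7898 -1.1986  1.148 ] q [-0.5688  0.5515  1.3833 -0.      1.1956 -0.1619]
turn [-0.0109 -0.0492  0.0021]
0.446,-0.101,0.13 -> [-3.725  0.199 -4.421]
```

```bash
python3 -m jog '[-0.5,0,-0.6,0,0,0,85, -1.1,0,-1.3,0,-0.02,0,85, -1.7,0.1,-2.0,0,-0.05,0,85, -2.3,0.1,-2.7,0,-0.05,0,85, -2.9,0.1,-3.4,0,-0.05,0,85, -3.4,0.1,-4.0,0,-0.05,0,85, -3.7,0.1,-4.35,0,-0.05,0,85, -3.7,0.1,-4.35,0,-0.05,0,85, -3.7,0.1,-4.35,0,-0.05,0,85]'
python3 d.py -20.5 0.446,-0.101,0.033
python3 - <<'E'
from h import *
crop(ctrl.camera("side"),200,130,320,250,5,"p3.png")
E
```

```text
clock: 6.23
ee_pos: [0.4459, -0.1011, 0.1284]
ee_rot: [[-0.348, 0.001, 0.937], [-0.937, -0.0, -0.348], [0.0, -1.0, 0.001]]
contact_force: [-0.1, -0.4, 1.2]
grip_width: 0.0852
t 6.23 pos [ 0.4459 -0.1011  0.1284] grip 0.0852 F [-0.1173 -0.4206  1.1833] q [-0.303   0.2154  1.8878 -0.0001  1.0373  0.0527]
turn [-0.001   0.0022  0.    ]
0.446,-0.101,0.033 -> [-0.003  2.385 -0.   ]
```

View pics/p3.png

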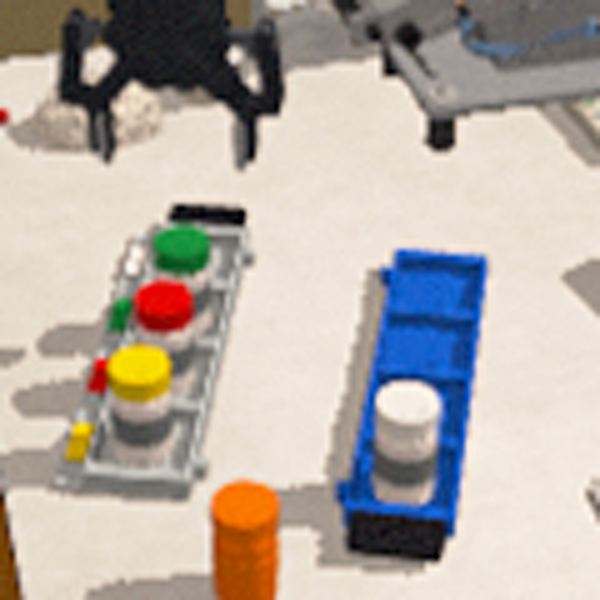

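White stands in the tab-end pocket (crop 405,480), and the gripper is over green. I'll grip green, lift it and carry it across.

```bash
python3 -m jog '[0,0.8,0,0,0,0,85, 0,1.6,0,0,0,0,85, 0,2.2,0,0,0,0,85, 0,2.38,0,0,0,0,85, 0,2.38,0,0,0,0,30, 0,2.38,0,0,0,0,30, 0,2.38,0,0,0,0,30, 0,2.38,0,0,0,0,30, 0,2.38,0,0,0,0,30, 0,2.38,0,0,0,0,30, 0,2.38,0,0,0,0,30, 0,2.38,0,0,0,0,30]'
python3 d.py -23.4 0.575,-0.242,0.135
```

```text
clock: 7.28
ee_pos: [0.4469, -0.1019, 0.0344]
ee_rot: [[-0.349, 0.003, 0.937], [-0.937, -0.001, -0.349], [-0.0, -1.0, 0.003]]
contact_force: [0.7, -0.2, 7.0]
grip_width: 0.0384
t 7.28 pos [ 0.4469 -0.1019  0.0344] grip 0.0384 F [ 0.6964 -0.2274  7.0192] q [-0.304   0.3805  1.9435 -0.0001  0.8142  0.053 ]
turn [-0.0034  0.0514 -0.0002]
0.575,-0.242,0.135 -> [ 2.163 -2.502  4.234]
```

```bash
python3 -m jog '[0,-0.6,0,0,0,0,30, 0,-1.4,0,0,0,0,30, 0,-2.2,0,0,0,0,30, 0.3,-2.5,0.6,0,0.02,0,30, 0.7,-2.5,1.4,0,0.03,0,30, 1.1,-2.5,2.2,0,0.05,0,30, 1.5,-2.5,3.0,0,0.05,0,30, 1.9,-2.5,3.7,0,0.05,0,30, 2.16,-2.5,4.23,0,0.05,0,30, 2.16,-2.5,4.23,0,0.05,0,30, 2.16,-2.5,4.23,0,0.05,0,30]'
python3 d.py -23.4 0.575,-0.242,0.036
```

```text
clock: 8.2
ee_pos: [0.5741, -0.2421, 0.1328]
ee_rot: [[-0.397, -0.0, 0.918], [-0.918, 0.0, -0.397], [-0.0, -1.0, -0.0]]
contact_force: [0.0, 0.3, -1.1]
grip_width: 0.0381
t 8.20 pos [ 0.5741 -0.2421  0.1328] grip 0.0381 F [ 0.0463  0.2956 -1.1048] q [-0.4579  0.5512  1.4021 -0.      1.1884 -0.05  ]
turn [ 0.0002  0.0006 -0.    ]
0.575,-0.242,0.036 -> [-0.012  2.42   0.019]
```

```bash
python3 -m jog '[0,0.7,0.02,0,0,0,30, 0,1.4,0.02,0,0,0,30, 0,1.9,0.02,0,0,0,30, 0,2.2,0.02,0,0,0,30, 0,2.38,0.02,0,0,0,30, 0,2.38,0.02,0,0,0,30, 0,2.38,0.02,0,0,0,30]'
python3 - <<'E'
from h import *
crop(ctrl.camera("side"),220,150,320,250,5,"p4.png")
E
python3 d.py -20.5 0.421,-0.1635,0.13
```

```text
clock: 8.78
ee_pos: [0.5752, -0.2418, 0.0387]
ee_rot: [[-0.396, 0.001, 0.918], [-0.918, -0.0, -0.396], [0.0, -1.0, 0.001]]
contact_force: [-0.5, -1.5, -0.9]
grip_width: 0.0383
t 8.83 pos [ 0.5754 -0.242   0.0392] grip 0.0381 F [ 0.1303  0.2674 -1.9355] q [-0.4569  0.6697  1.4541  0.      1.0159 -0.05  ]
turn [-0.002  -0.0491  0.0001]
0.421,-0.1635,0.13 -> [-0.276 -2.28  -4.317]
```

View pics/p4.png

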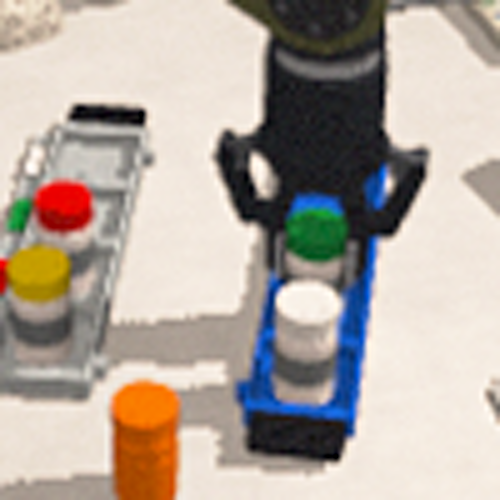

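Green sits in line, one pocket behind white (crop 317,240). I'll seat it, release, and move over red.

```bash
python3 -m jog '[0,0.06,0,0,0,0,30, 0,0.1,0,0,0,0,30, 0,0.1,0,0,0,0,30, 0,0.1,0,0,0,0,45, 0,0.1,0,0,0,0,60, 0,0.1,0,0,0,0,75, 0,0.1,0,0,0,0,85, 0,0.1,0,0,0,0,85, 0,-0.4,0,0,0,0,85, 0,-1.3,0,0,0,0,85, 0,-2.3,0,0,0,0,85, 0,-2.3,0,0,0,0,85]'
python3 -m jog '[0,0,-0.7,0,0,0,85, 0,0,-1.5,0,-0.02,0,85, -0.1,0,-2.4,0,-0.05,0,85, -0.2,0,-3.3,0,-0.05,0,85, -0.27,0,-4.0,0,-0.05,0,85, -0.27,0,-4.3,0,-0.05,0,85, -0.27,0,-4.3,0,-0.05,0,85, -0.27,0,-4.3,0,-0.05,0,85]'
python3 - <<'E'
from h import *
crop(ctrl.camera("side"),200,130,320,250,5,"p5.png")
E
python3 d.py -20.5 0.421,-0.1635,0.033
```

```text
clock: 9.83
ee_pos: [0.5774, -0.2431, 0.1377]
ee_rot: [[-0.396, 0.01, 0.918], [-0.918, -0.005, -0.396], [0.001, -1.0, 0.011]]
contact_force: [0.1, -0.3, 1.5]
grip_width: 0.0851
clock: 10.5
ee_pos: [0.4215, -0.1641, 0.1301]
ee_rot: [[-0.349, 0.001, 0.937], [-0.937, -0.001, -0.349], [0.0, -1.0, 0.001]]
contact_force: [0.7, 0.3, 0.1]
grip_width: 0.0851
t 10.55 pos [ 0.4219 -0.1643  0.13  ] grip 0.0850 F [ 0.3923 -0.638   0.3264] q [-0.4523  0.2036  1.898  -0.      1.0387 -0.0952]
turn [-0.0013  0.0007  0.0001]
0.421,-0.1635,0.033 -> [-0.011  2.425 -0.032]
```

View pics/p5.png

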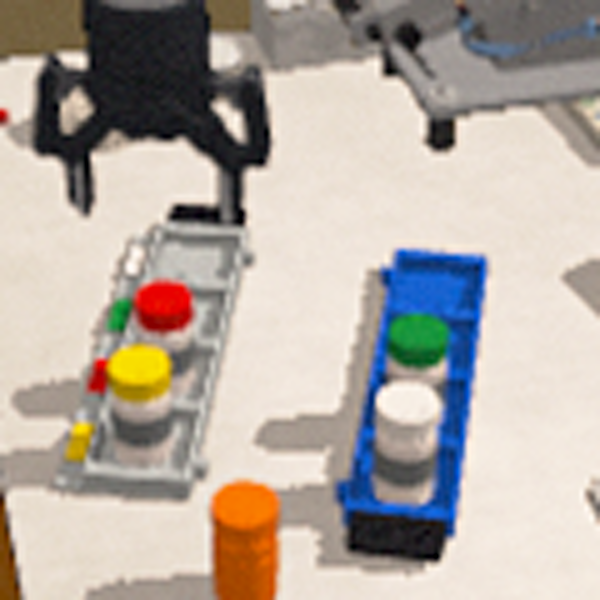

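Green stands upright in pocket 2 (crop 418,345). Next is red.

```bash
python3 -m jog '[0,0.8,0,0,0,0,85, 0,1.6,0,0,0,0,85, 0,2.2,0,0,0,0,85, 0,2.42,0,0,0,0,85, 0,2.42,0,0,0,0,30, 0,2.42,0,0,0,0,30, 0,2.42,0,0,0,0,30, 0,2.42,0,0,0,0,30, 0,2.42,0,0,0,0,30, 0,2.42,0,0,0,0,30, 0,2.42,0,0,0,0,30, 0,2.42,0,0,0,0,30]'
python3 d.py -23.4 0.603,-0.178,0.135
```

```text
clock: 11.55
ee_pos: [0.4222, -0.1644, 0.0344]
ee_rot: [[-0.349, 0.003, 0.937], [-0.937, -0.001, -0.349], [0.0, -1.0, 0.003]]
contact_force: [0.7, -1.0, 6.2]
grip_width: 0.0381
t 11.55 pos [ 0.4222 -0.1644  0.0344] grip 0.0381 F [ 0.6796 -1.0443  6.1801] q [-0.4522  0.3713  1.9575 -0.      0.8094 -0.0952]
turn [-0.0034  0.0514  0.0002]
0.603,-0.178,0.135 -> [-1.26  -2.502  4.363]
```

```bash
python3 -m jog '[0,-0.6,0,0,0,0,30, 0,-1.4,0,0,0,0,30, 0,-2.2,0,0,0,0,30, -0.2,-2.5,0.6,0,0.02,0,30, -0.4,-2.5,1.4,0,0.03,0,30, -0.6,-2.5,2.2,0,0.05,0,30, -0.9,-2.5,3.0,0,0.05,0,30, -1.1,-2.5,3.8,0,0.05,0,30, -1.26,-2.5,4.37,0,0.05,0,30, -1.26,-2.5,4.37,0,0.05,0,30, -1.26,-2.5,4.37,0,0.05,0,30]'
python3 -m jog '[0,0.7,0,0,0,0,30, 0,1.4,0,0,0,0,30, 0,1.9,0,0,0,0,30, 0,2.2,0,0,0,0,30, 0,2.38,0,0,0,0,30, 0,2.38,0,0,0,0,30, 0,2.38,0,0,0,0,30]'
python3 - <<'E'
from h import *
crop(ctrl.camera("side"),220,150,320,250,5,"p6.png")
E
python3 d.py -20.5 0.393,-0.229,0.13
```

```text
clock: 12.47
ee_pos: [0.6029, -0.1776, 0.1327]
ee_rot: [[-0.395, -0.0, 0.919], [-0.919, 0.0, -0.395], [0.0, -1.0, -0.0]]
contact_force: [0.3, 0.5, -1.1]
grip_width: 0.0382
clock: 13.05
ee_pos: [0.6028, -0.1779, 0.0388]
ee_rot: [[-0.396, 0.001, 0.918], [-0.918, -0.0, -0.396], [-0.0, -1.0, 0.001]]
contact_force: [0.0, -0.5, -0.6]
grip_width: 0.0382
t 13.10 pos [ 0.6031 -0.178   0.0392] grip 0.0383 F [-0.592  -0.4003 -0.7437] q [-0.3452  0.6782  1.4391  0.      1.0222  0.0618]
turn [-0.002  -0.0492 -0.0001]
0.393,-0.229,0.13 -> [ 3.25  -2.279 -4.313]
```

View pics/p6.png

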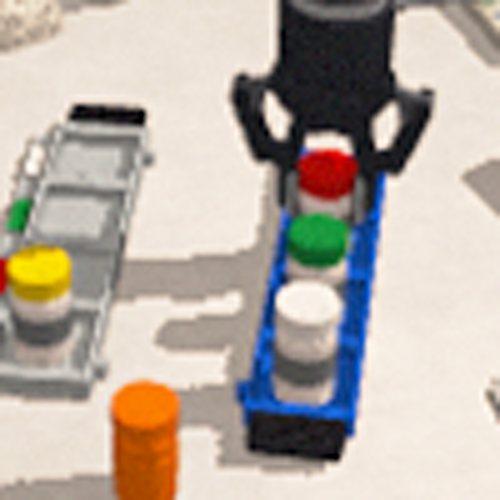

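Red is in line in pocket 3 (crop 327,175). I'll release it and go to yellow.

```bash
python3 -m jog '[0,0.06,0,0,0,0,30, 0,0.1,0,0,0,0,30, 0,0.1,0,0,0,0,30, 0,0.1,0,0,0,0,45, 0,0.1,0,0,0,0,60, 0,0.1,0,0,0,0,75, 0,0.1,0,0,0,0,85, 0,0.1,0,0,0,0,85, 0,-0.4,0,0,0,0,85, 0,-1.3,0,0,0,0,85, 0,-2.3,0,0,0,0,85, 0,-2.3,0,0,0,0,85]'
python3 -m jog '[0.5,0,-0.6,0,0,0,85, 1.0,0,-1.3,0,-0.02,0,85, 1.5,0,-2.0,0,-0.05,0,85, 2.0,0,-2.7,0,-0.05,0,85, 2.5,0,-3.4,0,-0.05,0,85, 3.0,0,-4.0,0,-0.05,0,85, 3.25,0,-4.3,0,-0.05,0,85, 3.25,0,-4.3,0,-0.05,0,85, 3.25,0,-4.3,0,-0.05,0,85]'
python3 - <<'E'
from h import *
crop(ctrl.camera("side"),200,130,320,250,5,"p7.png")
E
python3 d.py -20.5 0.393,-0.229,0.033
```

```text
clock: 14.1
ee_pos: [0.6052, -0.1787, 0.1378]
ee_rot: [[-0.396, 0.01, 0.918], [-0.918, -0.004, -0.396], [-0.001, -1.0, 0.011]]
contact_force: [0.8, -0.5, 1.6]
grip_width: 0.0848
clock: 14.85
ee_pos: [0.3931, -0.2294, 0.13]
ee_rot: [[-0.351, 0.001, 0.937], [-0.937, -0.001, -0.351], [0.0, -1.0, 0.001]]
contact_force: [-0.4, 0.3, -0.2]
grip_width: 0.0852
t 14.90 pos [ 0.3936 -0.2292  0.1299] grip 0.0850 F [ 0.3115 -0.0497 -0.1925] q [-0.6078  0.2095  1.891   0.0001  1.0402 -0.2504]
turn [-0.0009  0.0004  0.0002]
0.393,-0.229,0.033 -> [ 0.     2.423 -0.017]
```

View pics/p7.png

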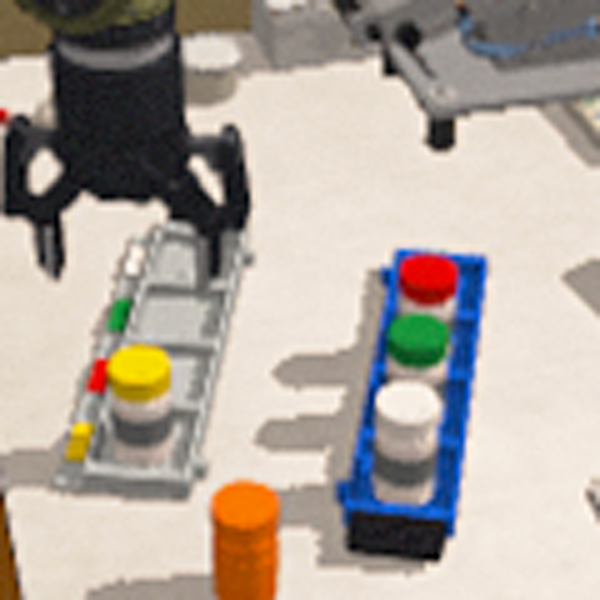

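White, green and red are upright in order (crop 405,480; 418,345; 428,280). Next is yellow.

```bash
python3 -m jog '[0,0.8,0,0,0,0,85, 0,1.6,0,0,0,0,85, 0,2.2,0,0,0,0,85, 0,2.42,0,0,0,0,85, 0,2.42,0,0,0,0,30, 0,2.42,0,0,0,0,30, 0,2.42,0,0,0,0,30, 0,2.42,0,0,0,0,30, 0,2.42,0,0,0,0,30, 0,2.42,0,0,0,0,30, 0,2.42,0,0,0,0,30, 0,2.42,0,0,0,0,30]'
python3 d.py -23.4 0.631,-0.1135,0.14
python3 - <<'E'
from h import *
print("foot",ray("side",(288,159),0.0),ray("top",(170,130),0.0))
E
```

```text
clock: 15.9
ee_pos: [0.3941, -0.2296, 0.0344]
ee_rot: [[-0.35, 0.003, 0.937], [-0.937, -0.002, -0.35], [0.001, -1.0, 0.003]]
contact_force: [1.3, 0.6, 6.9]
grip_width: 0.038
t 15.90 pos [ 0.3941 -0.2296  0.0344] grip 0.0380 F [1.3312 0.5621 6.8587] q [-0.6079  0.3766  1.9493  0.0002  0.8123 -0.251 ]
turn [-0.0033  0.0513  0.0006]
0.631,-0.1135,0.14 -> [-4.788 -2.629  4.543]
foot [0.708  0.0933 0.    ] [0.7016 0.0848 0.    ]
```

```bash
python3 -m jog '[0,-0.6,0,0,0,0,30, 0,-1.5,0,0,0,0,30, 0,-2.3,0,0,0,0,30, -0.6,-2.6,0.6,0,0.02,0,30, -1.2,-2.6,1.2,0,0.03,0,30, -1.9,-2.6,1.8,0,0.05,0,30, -2.6,-2.6,2.4,0,0.05,0,30, -3.2,-2.6,3.0,0,0.05,0,30, -3.8,-2.6,3.6,0,0.05,0,30, -4.4,-2.6,4.2,0,0.05,0,30, -4.79,-2.6,4.54,0,0.05,0,30, -4.79,-2.6,4.54,0,0.05,0,30]'
python3 -m jog '[0,0,0,0,0,0,30, 0,0.7,0,0,0,0,30, 0,1.4,0,0,0,0,30, 0,1.9,0,0,0,0,30, 0,2.3,0,0,0,0,30, 0,2.48,0,0,0,0,30, 0,2.48,0,0,0,0,30, 0,2.48,0,0,0,0,30]'
python3 - <<'E'
from h import *
crop(ctrl.camera("side"),220,130,320,250,5,"p8.png")
E
python3 d.py -23.4 0.631,-0.1135,0.036 0.45,0.1,0.25
```

```text
clock: 16.9
ee_pos: [0.6327, -0.1107, 0.1372]
ee_rot: [[-0.394, 0.001, 0.919], [-0.919, 0.0, -0.394], [-0.001, -1.0, 0.001]]
contact_force: [-0.8, -0.0, -1.2]
grip_width: 0.0382
clock: 17.57
ee_pos: [0.6302, -0.1134, 0.0387]
ee_rot: [[-0.396, 0.001, 0.918], [-0.918, -0.0, -0.396], [-0.0, -1.0, 0.001]]
contact_force: [0.2, 0.0, -0.5]
grip_width: 0.0382
t 17.62 pos [ 0.6306 -0.1134  0.0392] grip 0.0381 F [-0.3096 -0.1195 -0.0548] q [-0.2351  0.7012  1.3991 -0.      1.0395  0.1723]
turn [-0.0018  0.0011 -0.0003]
0.631,-0.1135,0.036 -> [-0.001  0.08   0.01 ]
0.45,0.1,0.25 -> [-3.111 -5.28  -6.25 ]
```

View pics/p8.png

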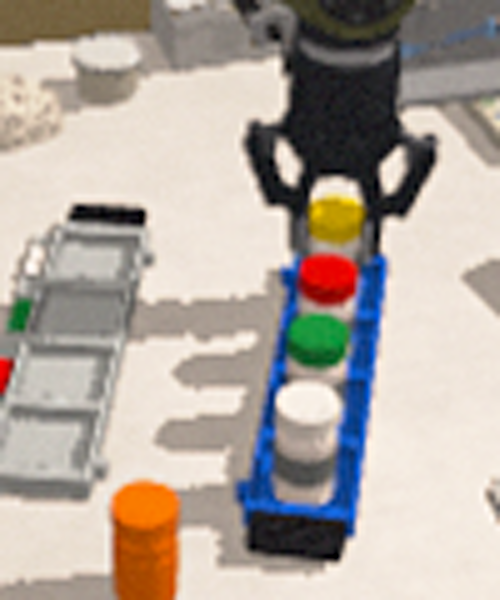

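Yellow is in line, one pitch behind red. I'll release, go up and back clear of the rack for the final check.

```bash
python3 -m jog '[0,0.06,0,0,0,0,30, 0,0.1,0,0,0,0,30, 0,0.1,0,0,0,0,30, 0,0.1,0,0,0,0,45, 0,0.1,0,0,0,0,60, 0,0.1,0,0,0,0,75, 0,0.1,0,0,0,0,85, 0,0.1,0,0,0,0,85, 0,-0.4,0,0,0,0,85, 0,-1.3,0,0,0,0,85, 0,-2.3,0,0,0,0,85, 0,-3.2,0,0,0,0,85]'
python3 -m jog '[-0.5,-0.3,-0.6,0,0,0,85, -1.0,-0.6,-1.3,0,0,0,85, -1.5,-1.0,-2.0,0,0,0,85, -2,-1.2,-2.7,0,0,0,85, -2.5,-1.4,-3.4,0,0,0,85, -3.1,-1.6,-4.1,0,0,0,85, -3.7,-1.8,-4.8,0,0,0,85, -4.3,-2,-5.3,0,0,0,85, -4.9,-2,-5.6,0,0,0,85, -5.5,-2,-5.8,0,0,0,85, -6,-2,-6,0,0,0,85, -6,-2,-6,0,0,0,85]'
python3 - <<'E'
from h import *
a=ctrl.camera("top");b=ctrl.camera("side")
for c in("red","yellow","green"):
    m=cv2.moments(blobs(a,c)[0]);print(c,ray("top",(m["m10"]/m["m00"],m["m01"]/m["m00"]),.078))
A=cv2.resize(a[110:260,90:340],(780,468),interpolation=cv2.INTER_CUBIC)
crop(A,0,0,780,468,1,"f_top.png");crop(b,190,130,320,250,5,"f_side.png")
E
python3 d.py -23.4
```

```text
clock: 18.62
ee_pos: [0.63, -0.1129, 0.1676]
ee_rot: [[-0.396, 0.0, 0.918], [-0.918, -0.0, -0.396], [0.0, -1.0, 0.0]]
contact_force: [0.4, 0.1, -0.4]
grip_width: 0.0851
clock: 19.62
ee_pos: [0.5044, 0.2055, 0.2456]
ee_rot: [[-0.393, -0.0, 0.919], [-0.919, 0.001, -0.393], [-0.001, -1.0, -0.0]]
contact_force: [-0.8, -0.4, -0.5]
grip_width: 0.0852
red [ 0.5993 -0.1766  0.078 ]
yellow [ 0.6267 -0.1141  0.078 ]
green [ 0.5726 -0.2397  0.078 ]
t 19.72 pos [0.5046 0.2029 0.2455] grip 0.0847 F [ 0.0383 -1.1626 -0.4585] q [ 0.3149  0.2756  1.5189 -0.0001  1.3475  0.7206]
turn [0.0002 0.0028 0.0003]
```

View pics/f_top.png

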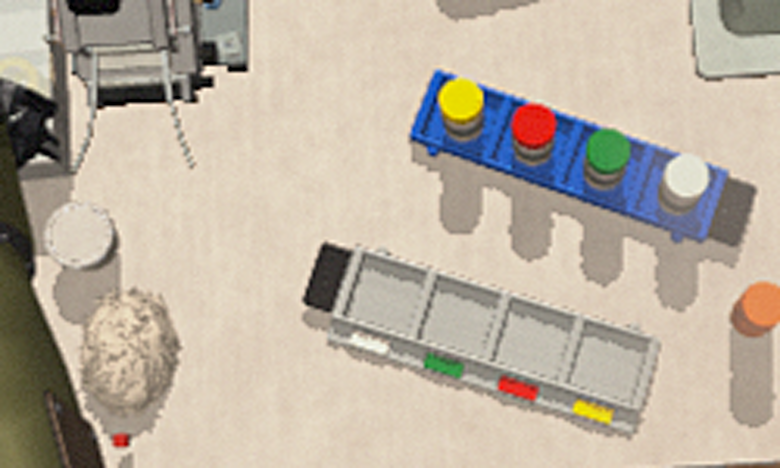

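View pics/f_side.png

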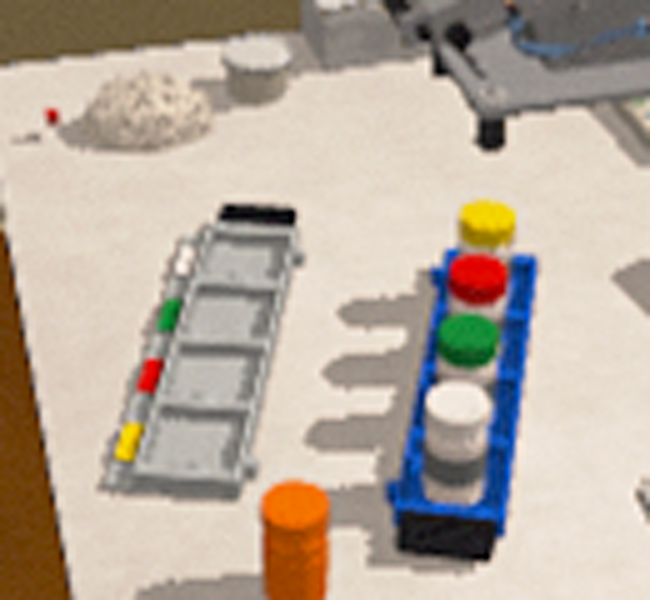

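In both views all four jars stand upright, one to a pocket, with white by the tab, then green, red and yellow. The cup and the bags are where they started and the arm is clear, so I'm handing in.

```bash
python3 -c "
from cell import ctrl
print(ctrl.sign_off())"
```

```text
the job is handed in; nothing more can be done
None
```

I moved all four jars into the blue rack in the order asked: white in the pocket by its black tab, then green, red and yellow. I handed the job in after about 20 s of robot time.

- **Placement:** The last top and side pictures show every jar upright, one to a pocket, with the steel rack empty. The red, yellow and green lids measured within about 4 mm of their pocket centres. I checked white by eye only.
- **Surroundings:** The cup, the bags and the orange jar look to be where they started. The gripper was open and well clear of everything at hand-in.
- **Forces:** The highest force I read was about 8 N, while gripping. I read it only at the end of each move, so a brief peak in between would not have shown.
- **Disagreement:** The blue rack's corners measured 284 x 68 mm against the stated 290 x 70 mm. That was small next to the room in the pockets, so I went ahead. No check failed.

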